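# Second-stage blast from the bench blow gun

### The job

Blow the rubber mat clean with the bench-mounted blow gun that has the long thin nozzle: squeeze its trigger lever against the gun body, through the soft first stage and over the pressure point, to the end of the second stage. Keep it fully squeezed for about two seconds, then let go so that the trigger springs back out. Leave the trigger of the gun with the short bell-shaped nozzle alone.

Things in the scene. Friction and masses are not known exactly. Their poses are not given: they have to be found in the camera images.
- blow_gun: fixed aluminium gun with the long thin nozzle (8 mm tube). Origin: underside of its base plate (190 x 90 x 12 mm), below the place to squeeze; x towards the nozzle, y to the trigger side, z up. Body: level bar, x -50 to 85, y -11 to 11 mm, 24 mm high, axis 90 mm above the table, carried at the rear by a post (x -128 to -88 mm, 113 mm high). 66 mm free under the body
- trigger (a joint): first-stage turn of its lever, rad: 0 at rest, 0.12 at the pressure point; springs back; 2 to 4 N. Dark steel bar beside the body on the +y side, 100 x 7 mm, 16 mm high, centred 90 mm above the table, on an upright pin at gun x 65, y 17.5 mm, free end to the rear. Outer face at gun x = 0: y 37 mm at rest, 29 at the pressure point, 21 at the end (parallel to the body)
- second_stage (a joint): second-stage turn of the same lever past the pressure point, rad: 0 until squeezed at gun x = 0 with about 10 N, 0.12 at its end with about 14 N; springs back. The lever's whole turn is trigger + second_stage. Width over body and lever at gun x = 0: 48 mm at rest, 40 mm at the pressure point, 32 mm at the end
- stubby_trigger (a joint): first-stage turn, rad, 0 at rest, of the lever of the other gun, to be left alone: it is alike but for its short bell-shaped nozzle (34 mm wide, 34 mm long) and stands to one side, 0.3 m or more away

How it is judged:
On the way:
1. the long-nozzled gun's trigger is squeezed deep into its second stage and kept there for 1 s (value of joint trigger above 0.09 rad and value of joint second_stage above 0.08 rad), for 1 s.
At the end, for the whole second after the job is handed in: The long-nozzled gun's trigger has been held deep in its second stage (second_stage above 0.08 rad, with trigger above 0.09 rad) for at least 1 s and is back out (trigger below 0.03, second_stage below 0.02 rad); the other gun's trigger is at rest too (below 0.03 rad) (value of joint each of trigger, stubby_trigger below 0.03 rad and value of joint second_stage below 0.02 rad); the robot touches nothing.
It fails at once if the trigger of the gun with the short nozzle is squeezed (beyond 0.06 rad) (value of joint stubby_trigger above 0.06 rad).
It also fails if it takes over 32 s, if anything falls off the work surface, if the arm or the gripper's body presses on something with over 40 N, if the wrist force passes 120 N, or if a joint passes its speed limit or range.

### The arm

A 6-joint arm with a two-finger parallel gripper is mounted at the origin on the work surface. World frame = base frame: x ahead of the robot, y to its left, z up, the work surface at z = 0. Lengths are in m, angles in rad, forces in N, time in s.
With the tool pointing down it reaches from about 0.3 to 0.775 m from the base axis. Payload 14.6 kg.
Tool frame: the origin (TCP) lies on the mounting face of the last link; the fingertips stand 199 mm ahead of it and the grasp point (between the pads) lies 180 mm ahead of it; z points along the fingers, y is the line along which they close (so a half turn about z gives the same grasp; the last joint's range is limited). The gripper opens to 94 mm and grips with 3 to 60 N. Pads are 16 mm wide; open, the fingers measure 119 mm over their backs; the gripper's body (75 mm by 177 mm) begins 78 mm behind the grasp point.
Start: joints at [-1.178, 0.3, 1.521, -0, 1.321, -0.067], TCP at [0.244, -0.493, 0.405] pointing down, gripper open.
Joint ranges: [-3.03, 3.03], [-0.79, 2.21], [0.23, 2.52], [-1.04, 4.18], [0, 3.07], [-2.55, 2.55]. Speed limits (rad/s): [2.22, 2.22, 2.57, 3.14, 3.14, 3.14].

### API

Orientations are given as [roll, pitch, yaw] about the fixed x, y, z axes, in that order (R = Rz(yaw) Ry(pitch) Rx(roll)).
In Python, from station import telemetry, cams, workorder, finder gives the robot as it stands.
- The arm moves only by the tool jog_arm, never from a script. Its argument "rows" is a list of rows, each an object with "gripper": the finger opening in m, from 0 to 0.094; "slide": the shift along the tool's x, y, z in m, a list of three; "spin": the turn about the tool's z in rad. In form: [{"gripper": gripper, "slide": [tx, ty, tz], "spin": spin}, ...]. A call has 1 to 8 rows; each row is the pose to reach, as a shift and turn from the pose commanded when the call began, along the tool's axes at that moment; what a row does not reach only later rows make up. A row lasts 1/10 s, in which the tool goes at most 50 mm and 8.59 degrees, less where a joint would pass 70% of its speed; a pose out of reach is approached as far as the arm can. A call with a gripper value outside its range is refused whole. The fingers move at their own pace and stop on an object; "squeeze" is the grip in N (left out, the last holds). Time passes only in rows, so rows that repeat a pose let the fingers close. It gives the time, the measured TCP pose, the force, the opening and the grip force at its end, in the units of the state.
- telemetry.get_obs(): the state, without advancing time (a new reading comes with each control period).
- cams.camera(name): name is "scene" or "top"; returns (picture, depth): 480x640x3 uint8, red, green, blue; 480x640 float32, m along the optical axis (not along the pixel's ray), 0 where there is no reading.
- cams.camera_info(name): a dict with "camera_matrix" (3x3 intrinsics, pixels), "R" (3x3) and "t" (3): a world point X has camera coordinates R X + t. Camera axes: x right, y down, z forward; pixel columns grow to the right and rows downward; lengths in m; the calibration is good to about 2 mm. A picture is of the moment at which its call begins. camera_info takes no time and is no camera call.
- workorder.hand_in(): hands the job in; it is judged then, once.
Trained networks look in the newest picture that a camera, given by its name, has taken for a name from the list of things; names that differ only in an ending like _2 or _b are one class to them, and where a whole thing is asked for, a point or a joint stands for the part that bears it (a point fixed in the world has none). Each returns a list of dicts, best first, with "confidence" (0 to 1); they miss things now and then, are a little off and sometimes report something else, mostly with a low value. They report only what shows in the picture. A call takes as long as a camera call.
- finder.find_in(target, camera): "point" ([x, y, z] in m, in world coordinates, good to about 4 mm: the middle of the surface that is visible of it).
- finder.masks_of(target, camera): "region" (480x640 bool, what is visible of it).
The state is a dict: "time_s": time; "qpos": joint angles; "joint_vel": joint speeds; "tau": joint torques, N m; "ee_pos": TCP position; "eef_rot": TCP orientation; "force": force on the tool from outside, world axes, zero at the start; "moment": the same for the moment, N m; "grip_width": finger opening in m; "grip_force": force on a finger pad.
Only numpy, scipy, OpenCV 4.12 (cv2) and the standard library are available. Lean on these libraries where they do the work, as an engineer would, in place of code of your own. Each camera call takes 0.05 s, during which the arm holds its last target. There are 200 camera calls.

## Working session

There is one attempt and no reset: what is moved stays moved. The work goes in short steps, Python scripts to look and compute and a tool call to move; the robot and the scene stay as the last step left them, time stands still between calls to the robot, and variables do not carry over. Pictures are saved under pics/ and viewed, at most 10 in all, crops included, and the job is handed in when it is done.

Besides the shell and the picture viewer there is one more tool, called as name([rows], argument=value, ...), one row to a line, values as JSON. jog_arm: Moves the arm, as the interface text tells. Its arguments: {"type":"object","properties":{"rows":{"type":"array","items":{"type":"object","properties":{"gripper":{"type":"number"},"slide":{"type":"array","items":{"type":"number"}},"spin":{"type":"number"}}}},"squeeze":{"type":"number"}},"required":["rows"]}

```bash
mkdir -p pics; cat > h.py <<'E'
import numpy as np,cv2
from station import telemetry,cams,workorder,finder
def cloud(n):
    p,d=cams.camera(n);i=cams.camera_info(n);K=np.array(i["camera_matrix"]);R=np.array(i["R"]);t=np.array(i["t"])
    v,u=np.mgrid[:480,:640];X=np.stack([(u-K[0,2])/K[0,0]*d,(v-K[1,2])/K[1,1]*d,d],-1)
    return p,d,(X-t)@R
E
python3 - <<'E'
from h import *
o=telemetry.get_obs();print(o["time_s"],o["ee_pos"],o["eef_rot"],o["force"])
ims=[]
for n in("top","scene"):
    p,d,W=cloud(n);ims.append(p);np.savez(f"{n}.npz",p=p,d=d,W=W)
    for t in("blow_gun","trigger","stubby_trigger"):
        for r in finder.find_in(t,n):print(n,t,np.round(r["point"],3),round(r["confidence"],2))
    for t in ("blow_gun","trigger"):
        for k,r in enumerate(finder.masks_of(t,n)):
            m=r["region"];vv,uu=np.nonzero(m);print(n,t,"mask",k,m.sum(),uu.min(),uu.max(),vv.min(),vv.max(),round(r["confidence"],2));np.save(f"{n}_{t}_{k}.npy",m)
    cv2.imwrite(f"pics/{n}.png",p[...,::-1])
E
```

```text
0.0 [ 0.24404848 -0.49285578  0.40409087] [-3.14049337e+00 -5.80378619e-05  4.59807572e-01] [-0.6678308   0.46984487 -1.20219807]
top blow_gun [ 0.518 -0.281  0.072] 0.87
top trigger [ 0.552 -0.258  0.099] 0.77
top stubby_trigger [0.52  0.236 0.096] 0.84
top blow_gun mask 0 5855 428 500 143 323 0.56
top trigger mask 0 316 449 459 216 270 0.7
scene blow_gun [ 0.541 -0.279  0.032] 0.93
scene trigger [ 0.556 -0.252  0.097] 0.6
scene stubby_trigger [0.515 0.236 0.099] 0.66
scene blow_gun mask 0 3890 167 248 164 277 0.67
scene trigger mask 0 215 204 230 194 221 0.51
scene trigger mask 1 235 202 231 193 223 0.34
```

View pics/top.png

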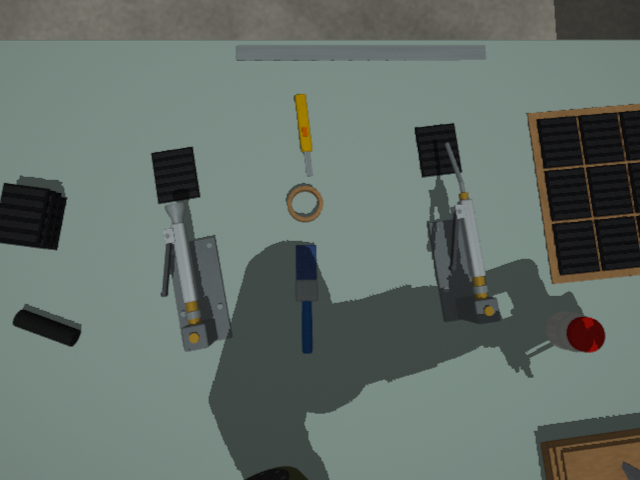

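```bash
python3 - <<'E'
from h import *
f=np.load("top.npz");W=f["W"];d=f["d"]
g=np.load("top_blow_gun_0.npy")&(d>0);t=np.load("top_trigger_0.npy")&(d>0)
def rect(P,l):
    r=cv2.minAreaRect((P[:,:2]*1000).astype(np.float32));print(l,len(P),np.round(r[0],1),np.round(r[1],1),round(r[2],2),np.round(np.median(P[:,2]),4))
P=W[g];rect(P[(P[:,2]>.005)&(P[:,2]<.02)],"base")
rect(P[(P[:,2]>.108)&(P[:,2]<.118)],"post")
b=P[(P[:,2]>.097)&(P[:,2]<.106)];rect(b,"body")
T=W[t];T=T[T[:,2]>.09];rect(T,"trig")
for Q in(b,T):
    c=Q[:,:2].mean(0);print(c,np.linalg.svd(Q[:,:2]-c,full_matrices=False)[2][0])
E
```

```text
base 2564 [ 512.3 -291.4] [189.1  90.7] 7.16 0.0106
post 144 [ 440.2 -302.5] [32.5 38. ] 89.08 0.1099
body 1504 [ 527.6 -273.9] [224.5  61.2] 10.58 0.1006
trig 258 [ 555.2 -255.5] [ 8.9 93.9] 82.23 0.096
[ 0.53828318 -0.28424127] [-0.99017506 -0.13983327]
[ 0.55266257 -0.25452573] [-0.99257612  0.121625  ]
```

The top view shows the long-nozzled gun on the right: body from (487,310) to (463,195), lever on its left side around (455,243). The bell-nozzled gun is on the left, around (185,270). Next I refine the pose in the gun frame.

```bash
python3 - <<'E'
from h import *
from scipy.spatial.transform import Rotation as Ro
f=np.load("top.npz");W=f["W"];d=f["d"]
g=np.load("top_blow_gun_0.npy");g=cv2.dilate(g.astype(np.uint8),np.ones((9,9)))>0
P=W[g&(d>0)]
for yaw in(.115,.125):
    c,s=np.cos(yaw),np.sin(yaw);Rg=np.array([[c,-s],[s,c]]);o=np.array([.5473,-.2892])
    G=np.c_[(P[:,:2]-o)@Rg,P[:,2]]*1000
    print("yaw",yaw)
    for x in range(-50,85,15):
        q=G[(abs(G[:,0]-x)<7)&(G[:,2]>92)]
        h=q[q[:,1]<14];l=q[q[:,1]>=14]
        print(x,np.round(np.percentile(h[:,1],[2,50,98]),1),np.median(h[:,2]).round(1),np.round(np.percentile(l[:,1],[2,50,98]),1) if len(l) else"")
    q=G[(G[:,2]>107)&(G[:,0]<-60)&(G[:,2]<130)];print("post",np.round(np.percentile(q,[2,98],axis=0),1))
    q=G[(G[:,2]<16)&(G[:,2]>6)];print("base",np.round(np.percentile(q,[1,99],axis=0),1))
o=telemetry.get_obs();print(o["time_s"],o["qpos"])
for y in (.12,):
    print(Ro.from_euler("xyz",o["eef_rot"]).as_matrix().round(3))
E
```

```text
yaw 0.115
-50 [-8.   3.2 12.2] 98.6 
-35 [-7.6  4.  12.9] 99.9 [38.7 43.6 47.3]
-20 [-8.5  3.4 12.7] 100.2 [36.9 40.7 45.4]
-5 [-7.7  3.6 12.4] 100.3 [32.3 37.3 41.4]
10 [-7.9  3.6 12.8] 100.2 [29.7 33.4 37.3]
25 [-7.4  3.9 13.1] 100.5 [25.5 30.2 33.7]
40 [-8.   4.4 13.2] 100.0 [20.8 26.2 29.7]
55 [-7.5  3.6 13.6] 100.9 [14.7 22.1 26.9]
70 [-7.2  2.7 13.6] 101.0 [14.2 20.5 25.3]
post [[-125.6  -16.1  107.1]
 [ -90.5   18.8  113.9]]
base [[-127.1  -26.5    6.4]
 [ 186.9   46.3   14.5]]
yaw 0.125
-50 [-7.5  3.7 12.6] 98.6 
-35 [-7.3  4.4 13.2] 99.9 [39.  43.1 47.5]
-20 [-8.3  3.8 12.9] 100.1 [37.  40.9 45.6]
-5 [-7.6  3.7 12.5] 100.3 [32.4 37.5 41.5]
10 [-7.9  3.5 12.7] 100.3 [29.5 32.8 37.3]
25 [-7.6  3.5 12.8] 100.5 [25.2 29.9 33.5]
40 [-8.4  4.  12.8] 100.0 [20.3 26.3 29.4]
55 [-8.   3.1 13. ] 100.9 [14.2 21.6 26.4]
70 [-7.8  2.7 13.4] 101.0 [14.2 20.  24.6]
post [[-125.6  -15.1  107.1]
 [ -90.5   19.9  113.9]]
base [[-126.7  -28.4    6.4]
 [ 186.8   46.6   14.5]]
0.6 [-1.17761598e+00  2.99915214e-01  1.52100766e+00 -2.84526251e-05
  1.32071143e+00 -6.65749257e-02]
[[ 0.896  0.444 -0.   ]
 [ 0.444 -0.896  0.   ]
 [-0.    -0.    -1.   ]]
```

```bash
python3 - <<'E'
from h import *
for n in("top","scene"):
    f=np.load(n+".npz");W=f["W"][f["d"]>0]
    for x in np.arange(.3,.65,.05):
        m=(abs(W[:,0]-x)<.025)
        print(n,x.round(2),[round(float(W[m&(abs(W[:,1]-y)<.025)][:,2].max()),3) if (m&(abs(W[:,1]-y)<.025)).any() else None for y in np.arange(-.5,-.15,.05)])
E
```

```text
top 0.3 [0.004, 0.004, 0.003, 0.004, 0.004, 0.003, 0.004]
top 0.35 [0.081, 0.081, 0.003, 0.003, 0.003, 0.003, 0.005]
top 0.4 [0.083, 0.083, 0.004, 0.003, 0.109, 0.015, 0.003]
top 0.45 [0.051, 0.004, 0.003, 0.011, 0.115, 0.018, 0.004]
top 0.5 [0.014, 0.007, 0.002, 0.013, 0.105, 0.1, 0.003]
top 0.55 [0.014, 0.007, 0.003, 0.004, 0.105, 0.102, 0.003]
top 0.6 [0.013, 0.007, 0.003, 0.003, 0.104, 0.106, 0.004]
scene 0.3 [0.405, 0.405, 0.004, 0.004, 0.004, 0.004, 0.005]
scene 0.35 [0.081, 0.077, 0.003, 0.004, 0.004, 0.004, 0.004]
scene 0.4 [0.084, 0.083, 0.004, None, 0.109, 0.013, 0.003]
scene 0.45 [0.083, 0.051, 0.004, 0.014, 0.115, 0.017, 0.004]
scene 0.5 [0.015, 0.007, 0.004, 0.003, 0.105, 0.101, 0.004]
scene 0.55 [0.014, 0.007, 0.004, 0.014, 0.104, 0.101, 0.003]
scene 0.6 [0.015, 0.007, 0.003, 0.015, 0.104, 0.107, 0.004]
```

View pics/scene.png

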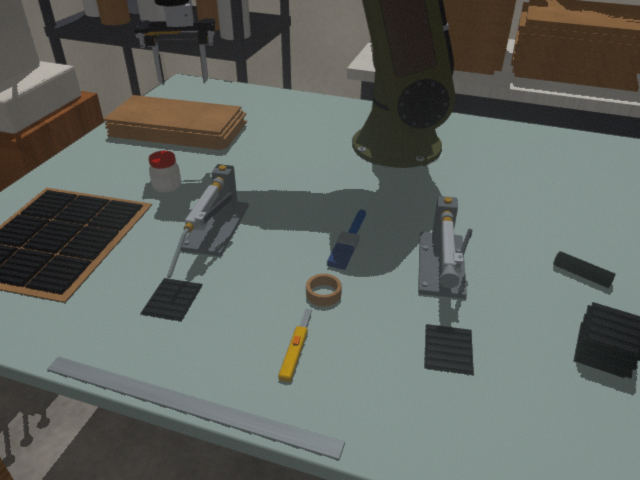

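The scene view shows the long-nozzled gun at left (205,210), with the gripper top left (180,50). Nothing on the path stands above 0.12 m, so I move to a point above the gun.

jog_arm([
  {"slide": [0.045,-0.007,0.0],"spin": 0.05,"gripper": 0.094},
  {"slide": [0.09,-0.014,0.01],"spin": 0.1,"gripper": 0.094},
  {"slide": [0.135,-0.02,0.02],"spin": 0.15,"gripper": 0.094},
  {"slide": [0.18,-0.027,0.03],"spin": 0.2,"gripper": 0.094},
  {"slide": [0.225,-0.034,0.04],"spin": 0.25,"gripper": 0.094},
  {"slide": [0.27,-0.04,0.05],"spin": 0.3,"gripper": 0.094},
  {"slide": [0.315,-0.047,0.05],"spin": 0.34,"gripper": 0.094},
  {"slide": [0.3645,-0.0542,0.05],"spin": 0.34,"gripper": 0.094},
], squeeze=30)

```text
time_s: 1.4
ee_pos: [0.5478, -0.2814, 0.3544]
eef_rot: [-3.141, 0.0, 0.118]
force: [0.1, -1.2, 0.1]
grip_width: 0.094
grip_force: 0.0
```

jog_arm([
  {"slide": [-0.0014,0.0008,0.02],"spin": 0,"gripper": 0.094},
  {"slide": [-0.0014,0.0008,0.04],"spin": 0,"gripper": 0.094},
  {"slide": [-0.0014,0.0008,0.06],"spin": 0,"gripper": 0.094},
  {"slide": [-0.0014,0.0008,0.08],"spin": 0,"gripper": 0.094},
  {"slide": [-0.0014,0.0008,0.0845],"spin": 0,"gripper": 0.094},
  {"slide": [-0.0014,0.0008,0.0845],"spin": 0,"gripper": 0.094},
])

```text
time_s: 2.0
ee_pos: [0.5454, -0.2836, 0.2699]
eef_rot: [-3.141, 0.001, 0.12]
force: [0.1, -0.9, 0.8]
grip_width: 0.0941
grip_force: 0.0
```

```bash
python3 - <<'E'
from h import *
p,d,W=cloud("scene");cv2.imwrite("pics/s2.png",cv2.resize(p[130:290,110:310],(800,640))[:600,:,::-1])
E
```

```text
(no output)
```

View pics/s2.png

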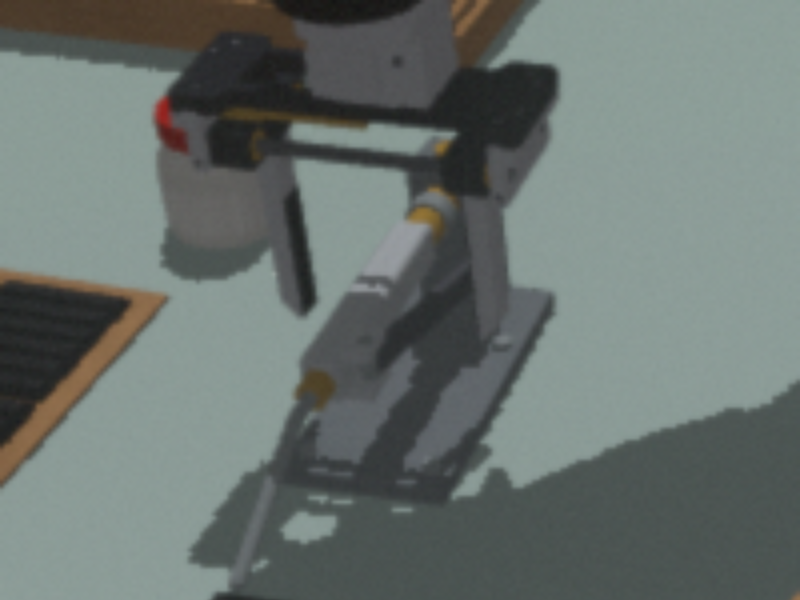

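The fingers straddle the body and lever: far finger at (300,250), lever-side finger at (490,270). Closing now.

jog_arm([
  {"slide": [0,0,0],"spin": 0,"gripper": 0.06},
  {"slide": [0,0,0],"spin": 0,"gripper": 0.05},
  {"slide": [0,0,0],"spin": 0,"gripper": 0.045},
  {"slide": [0,0,0],"spin": 0,"gripper": 0.04},
  {"slide": [0,0,0],"spin": 0,"gripper": 0.035},
  {"slide": [0,0,0],"spin": 0,"gripper": 0.03},
  {"slide": [0,0,0],"spin": 0,"gripper": 0.03},
  {"slide": [0,0,0],"spin": 0,"gripper": 0.03},
], squeeze=30)

```text
time_s: 2.85
ee_pos: [0.545, -0.2827, 0.2695]
eef_rot: [-3.138, 0.003, 0.12]
force: [-6.7, 2.9, 2.2]
grip_width: 0.0337
grip_force: 13.0
```

jog_arm([
  {"slide": [0,0,0],"spin": 0,"gripper": 0.02},
  {"slide": [0,0,0],"spin": 0,"gripper": 0.02},
  {"slide": [0,0,0],"spin": 0,"gripper": 0.02},
  {"slide": [0,0,0],"spin": 0,"gripper": 0.02},
], squeeze=30)

```text
time_s: 3.25
ee_pos: [0.5449, -0.2837, 0.2694]
eef_rot: [-3.141, 0.002, 0.12]
force: [-4.6, 0.5, -2.5]
grip_width: 0.0306
grip_force: 30.1
```

Width is at its end value, both sides are loaded, and the grip force is the full 30 N. I hold it about 2 s.

jog_arm([
  {"slide": [0,0,0],"gripper": 0.02},
  {"slide": [0,0,0],"gripper": 0.02},
  {"slide": [0,0,0],"gripper": 0.02},
  {"slide": [0,0,0],"gripper": 0.02},
  {"slide": [0,0,0],"gripper": 0.02},
  {"slide": [0,0,0],"gripper": 0.02},
  {"slide": [0,0,0],"gripper": 0.02},
  {"slide": [0,0,0],"gripper": 0.02},
])

```text
$.rows[0]: bad value
```

```bash
python3 - <<'E'
from h import *
p,d,W=cloud("scene");cv2.imwrite("pics/s3.png",cv2.resize(p[130:290,110:310],(800,640))[:600,:,::-1])
E
```

```text
(no output)
```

View pics/s3.png

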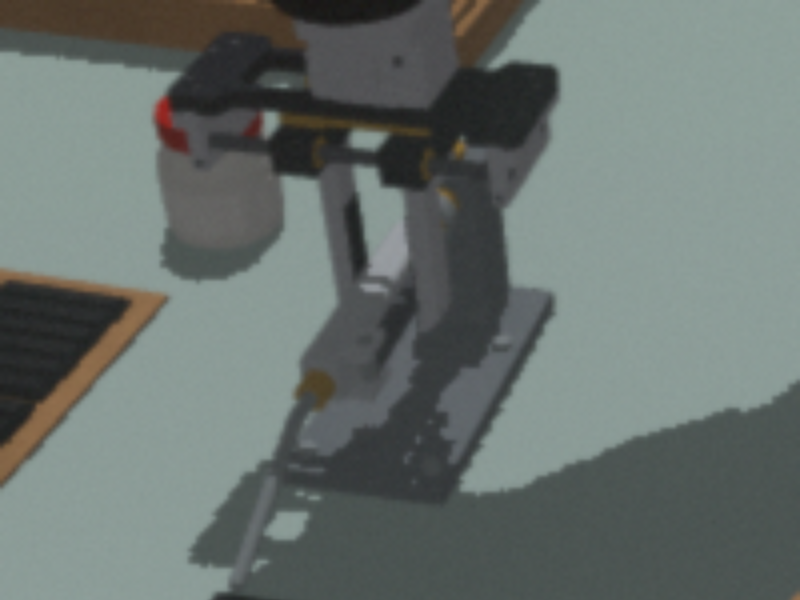

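The picture shows the lever-side finger at (425,270) with the lever parallel to the body at (395,330). The far finger at (345,240) is on the body. That hold call was refused because its rows lacked spin, so I repeat it.

jog_arm([
  {"slide": [0,0,0],"spin": 0,"gripper": 0.02},
  {"slide": [0,0,0],"spin": 0,"gripper": 0.02},
  {"slide": [0,0,0],"spin": 0,"gripper": 0.02},
  {"slide": [0,0,0],"spin": 0,"gripper": 0.02},
  {"slide": [0,0,0],"spin": 0,"gripper": 0.02},
  {"slide": [0,0,0],"spin": 0,"gripper": 0.02},
  {"slide": [0,0,0],"spin": 0,"gripper": 0.02},
  {"slide": [0,0,0],"spin": 0,"gripper": 0.02},
])

```text
time_s: 4.1
ee_pos: [0.5449, -0.2837, 0.2695]
eef_rot: [-3.141, 0.002, 0.12]
force: [-5.4, -0.4, -2.9]
grip_width: 0.0304
grip_force: 30.1
```

jog_arm([
  {"slide": [0,0,0],"spin": 0,"gripper": 0.02},
  {"slide": [0,0,0],"spin": 0,"gripper": 0.02},
  {"slide": [0,0,0],"spin": 0,"gripper": 0.02},
  {"slide": [0,0,0],"spin": 0,"gripper": 0.02},
  {"slide": [0,0,0],"spin": 0,"gripper": 0.02},
  {"slide": [0,0,0],"spin": 0,"gripper": 0.02},
  {"slide": [0,0,0],"spin": 0,"gripper": 0.02},
  {"slide": [0,0,0],"spin": 0,"gripper": 0.02},
])

```text
time_s: 4.9
ee_pos: [0.5449, -0.2837, 0.2695]
eef_rot: [-3.141, 0.002, 0.12]
force: [-5.7, -0.8, -3.6]
grip_width: 0.0305
grip_force: 30.1
```

jog_arm([
  {"slide": [0,0,0],"spin": 0,"gripper": 0.05},
  {"slide": [0,0,0],"spin": 0,"gripper": 0.07},
  {"slide": [0,0,0],"spin": 0,"gripper": 0.094},
  {"slide": [0,0,0],"spin": 0,"gripper": 0.094},
  {"slide": [0,0,0],"spin": 0,"gripper": 0.094},
  {"slide": [0,0,0],"spin": 0,"gripper": 0.094},
  {"slide": [0,0,0],"spin": 0,"gripper": 0.094},
  {"slide": [0,0,0],"spin": 0,"gripper": 0.094},
])

```text
time_s: 5.7
ee_pos: [0.5452, -0.2837, 0.2701]
eef_rot: [3.141, 0.0, 0.12]
force: [0.5, -0.4, 0.2]
grip_width: 0.091
grip_force: 0.0
```

jog_arm([
  {"slide": [0,0,-0.02],"spin": 0,"gripper": 0.094},
  {"slide": [0,0,-0.05],"spin": 0,"gripper": 0.094},
  {"slide": [0,0,-0.08],"spin": 0,"gripper": 0.094},
  {"slide": [0,0,-0.11],"spin": 0,"gripper": 0.094},
  {"slide": [0,0,-0.12],"spin": 0,"gripper": 0.094},
  {"slide": [0,0,-0.12],"spin": 0,"gripper": 0.094},
  {"slide": [0,0,-0.12],"spin": 0,"gripper": 0.094},
])

```text
time_s: 6.4
ee_pos: [0.5452, -0.2835, 0.3886]
eef_rot: [-3.14, 0.002, 0.12]
force: [-0.2, -0.2, -1.0]
grip_width: 0.0941
grip_force: 0.0
```

```bash
python3 - <<'E'
from h import *
p,d,W=cloud("scene");cv2.imwrite("pics/s4.png",cv2.resize(p[130:290,110:310],(800,640))[:600,:,::-1])
E
```

```text
(no output)
```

View pics/s4.png

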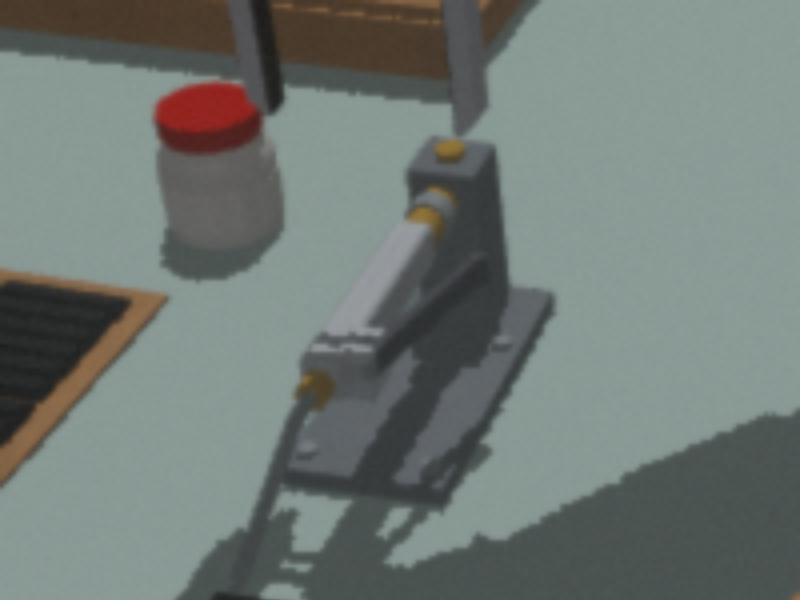

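The lever (380,350)-(485,265) has sprung back out and the fingers are clear above the gun.

```bash
python3 -c "
from station import workorder
print(workorder.hand_in())"
```

```text
the job is handed in; nothing more can be done
None
```

I squeezed the long-nozzled gun's trigger to the end of its second stage, held it about 2 s and let it spring back; the other gun was not touched, and the job is handed in (hand-in gave no verdict).

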